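# Unlock the lid stay of the lab chest, stow it inside and shut the lid

## Task

Close up the lab chest: unlock the steel stay that blocks its lid by the hinge (draw it back along its keyhole and lift it off its stud), lay it down on its side on the rubber mat and let go, then take it again and lay it on its side on the chest's floor, not dropping it. Then swing the lid fully shut without slamming it, leaving the bottle, the tube rack and the stirrer alone.

Things in the scene. Friction and masses are not known exactly. Their poses are not given: they have to be found in the camera images.
- chest: White fixed chest. Origin: centre of the box's underside. x points to the lid hinge (roughly the robot's left), z up. Box 216 (x) by 196 (y), walls 8, rim at z 110. Outside its -y wall a ledge 50 wide, top at z 80, carries stud and stay in a groove 35 wide between box wall and a lip 8 high, so the stay's foot slides only along x. Ledge is open above, but for the lid at the hinge end.
- chest_floor (a point): Centre of the chest's inner floor, 8 above the bench; inside 200 (chest x) by 180 (chest y), open above, 102 deep.
- stud (a point): Top of the fixed headed stud on the ledge (chest x -1.5, y -115.8, z 99). Neck 7 diameter; head 13 diameter, its underside 13 above the ledge, its top 19.
- stay: Loose steel U-bracket, 0.2 to 0.33 kg, 32 wide (y -16 to 16). Origin: centre of the foot's underside. Foot x -70 to 70, 10 thick. Tooth x 58 to 70 rises to z 85; grip tab x -70 to -60 rises to z 55. Starts standing on the ledge, axes parallel to the chest's, tooth by the lid hinge, locked on the stud. Standing, it tips onto its side if leaned over 33 degrees; on its side it is 32 high.
- keyhole (a point): Centre of the keyhole's wide end, in the stay's foot at stay x 8.5, on its top (z 10). Opening 17 long (x 0 to 17), 18 wide; narrow slot 9 wide, x -34 to 0. Locked: stud in the narrow slot, no lifting. Drawn to chest -x, the stay runs 30 to 43 to a hard stop (stud at stay x 13.5), where the head still catches; eased back 5 (+-2) the head passes and the stay lifts off.
- stay_middle (a point): Point of the stay at x 0, y 0, z 42 in its frame: the middle of the U.
- lid (a joint): Lid angle, rad: 0 shut, 1.76 to 1.85 at the start (leans back, stays there), 1.85 at most. Aluminium plate 216 from hinge to free edge, 8 thick, 0.4 kg; hinge line along chest y at chest x 108, z 110; spans chest y -147 to 97. Damped: pulled past upright (below about 1.45) it sinks shut by itself in 2 to 5 s. The stay in place blocks it.
- lid_edge (a point): Middle of the lid's free edge at chest y 0, half way through its thickness; the top of the open lid.
- mat: Black rubber mat on the bench, 220 (x) by 260 (y), 4 thick, fixed. Origin: centre of its underside; its top at z = 4.
- bottle: Bystander: white bottle, 64 diameter, 150 high, standing. Origin: centre of its underside.
- tube_rack: Bystander: tube rack 90 by 200, 118 high with its capped tubes. Origin: centre of its underside.
- stirrer: Bystander: stirrer plate, 180 by 190, 130 high. Origin: centre of its underside.
Not all that is in view belongs to the job. What is shaped like the stay but brown or red is not meant.

How it is judged (in metres and radians):
On the way, in this order (a step that is already met when the one before it is completed fails the run):
1. the stay is off its stud, lifted clear of the ledge, the lid still open (z of stay in the frame of chest above 0.105 m and value of joint lid above 1.4 rad), for 0.1 s.
2. the stay lies on its side on the mat, let go and at rest (contact force between stay and the fingers below 0.1 N and linear speed of stay below 0.03 m/s and angle between stay's own z axis and vertical between 1.4 and 1.75 rad and height (world z) of stay_middle below 0.035 m and horizontal distance between stay_middle and mat below 0.13 m), for 0.2 s.
3. the stay lies on its side on the chest's floor, let go, the lid still open (x of stay_middle in the frame of chest between -0.06 and 0.06 m and y of stay_middle in the frame of chest between -0.085 and 0.085 m and z of stay_middle in the frame of chest below 0.04 m and angle between stay's own z axis and vertical between 1.4 and 1.75 rad and contact force between stay and the fingers below 0.1 N and linear speed of stay below 0.03 m/s and value of joint lid above 1 rad), for 0.2 s.
At the end, for the whole second after the job is handed in: The stay lies on its side (within 10 degrees) on the chest's floor, its middle inside the box (within 60 mm of the centre in chest x and 85 mm in chest y, below 40 mm), at rest and let go; the lid is shut (under 0.04 rad) and still; the bottle, rack and stirrer stand where they were (within 30 mm) (x of stay_middle in the frame of chest between -0.06 and 0.06 m and y of stay_middle in the frame of chest between -0.085 and 0.085 m and z of stay_middle in the frame of chest below 0.04 m and angle between stay's own z axis and vertical between 1.4 and 1.75 rad and contact force between stay and the fingers below 0.1 N and linear speed of stay below 0.03 m/s and value of joint lid below 0.04 rad and velocity of joint lid above -0.1 rad/s); the robot touches nothing.
It fails at once if a bystander is moved more than 30 mm (distance of any of bottle, tube_rack, stirrer from where it was at the start of the episode above 0.03 m).
It fails at once if the lid is slammed (faster than 4 rad/s) (velocity of joint lid below -4 rad/s).
It fails at once if the stay is dropped (faster than 0.9 m/s out of the gripper) (linear speed of stay above 0.9 m/s and contact force between stay and the fingers below 0.1 N).
It also fails if it takes over 72 s, if anything falls off the work surface, if the arm or the gripper's body presses on something with over 40 N, if the wrist force passes 120 N, or if a joint passes its speed limit or range.

## Robot

A 6-joint arm with a two-finger parallel gripper is mounted at the origin on the work surface. World frame = base frame: x ahead of the robot, y to its left, z up, the work surface at z = 0. Lengths are in mm, angles in rad, forces in N, time in s.
With the tool pointing down it reaches from about 375 to 975 mm from the base axis. Payload 3.8 kg.
Tool frame: the origin (TCP) lies between the finger pads; the fingertips stand 25 mm ahead of it and the grasp point (between the pads) lies 6 mm ahead of it; x points along the fingers, z is the direction in which the jaws open and shut, and the axes are right-handed (so a half turn about x gives the same grasp; the last joint's range is limited). The gripper opens to 85 mm and grips with 20 to 120 N. Pads are 22 mm wide; open, the fingers measure 114 mm over their backs; the gripper's body (76 mm by 85 mm) begins 54 mm behind the grasp point. The pads swing forward as they close: fully open they stand 13 mm farther back than shut.
Start: joints at [1.24, 0.264, 1.604, -0, 1.274, -0.037], TCP at [195.472, 646.072, 256.28] pointing down, gripper open.
Joint ranges: [-2.63, 2.63], [-0.94, 2.18], [0.31, 2.57], [-1.31, 4.45], [0, 2.66], [-2.55, 2.55]. Speed limits (rad/s): [2.57, 2.57, 3.14, 3.14, 3.14, 3.14].

## Interface

Orientations are given as a unit quaternion [x, y, z, w].
In Python, from workcell import ctrl, eyes gives the robot as it stands.
- The arm moves only by the shell command python3 -m jog 'ROWS' [FORCE]. ROWS is a JSON object of lists of equal length, an entry for each row: "offset": the shift along the tool's x, y, z in mm, a list of three; "dr": the turn, a rotation vector about the tool's x, y, z in rad, a list of three; "gripper": the opening, from -1 (shut) to 1 (fully open). In form: {"offset": [[x, y, z], ...], "dr": [[wx, wy, wz], ...], "gripper": [gripper, ...]}. A call has exactly 5 rows; each row shifts and turns the commanded pose from where the row before left it, along the tool's axes as they then stand; what a row does not reach is not made up. A row lasts 1/10 s, in which the tool goes at most 50 mm and 8.59 degrees, less where a joint would pass 70% of its speed; a pose out of reach is approached as far as the arm can. A call is refused whole if a number of a shift passes 50 or a number of a turn 0.15, either way. A call with a gripper value outside its range is refused whole. The fingers move at their own pace and stop on an object; FORCE is the grip in N (left out, the last holds). Time passes only in rows, so rows that do not move let the fingers close, or fill a call up. It gives the time, the measured TCP pose, the force and the opening at its end, in the units of the state.
- ctrl.read_state(): the state, without advancing time (a new reading comes with each control period).
- eyes.camera(name): name is "scene" or "top" or "wrist"; returns a dict with "pixels" (384x512x3 uint8, red, green, blue), "range_z" (384x512 float32, mm along the optical axis (not along the pixel's ray), 0 where there is no reading), "K" (3x3 intrinsics, pixels), "xyz" and "orientation" of the camera in the world. Camera axes: x right, y up, looking along -z (the intrinsics and any distortion apply to the point x, -y, -z); pixel columns grow to the right and rows downward; lengths in mm; the calibration is good to about 2 mm. A picture is of the moment at which its call begins.
- ctrl.job_done(): hands the job in, once; it reports no verdict.
The state is a dict: "time_s": time; "q": joint angles; "joint_velocities": joint speeds; "effort": joint torques, N m; "ee_pos": TCP position; "orientation": TCP orientation; "wrist_force": force on the tool from outside, world axes, zero at the start; "torque": the same for the moment, N m; "grip_width": finger opening in mm.
Only numpy, scipy, OpenCV 4.12 (cv2) and the standard library are available. Lean on these libraries where they do the work, as an engineer would, in place of code of your own. Each camera call takes 0.05 s, during which the arm holds its last target.

## Working session

There is one attempt and no reset: what is moved stays moved. The work goes in short steps, Python scripts to look and compute and a shell command to move; the robot and the scene stay as the last step left them, time stands still between calls to the robot, and variables do not carry over. Pictures are saved under pics/ and viewed, and the job is handed in when it is done.

```bash
ls; mkdir -p pics
cat > h.py <<'E'
import numpy as np, cv2
from workcell import ctrl, eyes
from scipy.spatial.transform import Rotation as R
def grab(name,fn=None):
    c=eyes.camera(name)
    if fn: cv2.imwrite('pics/'+fn, cv2.cvtColor(c['pixels'],cv2.COLOR_RGB2BGR))
    return c
def pts(c):
    K=np.array(c['K']);d=c['range_z'];h,w=d.shape
    u,v=np.meshgrid(np.arange(w),np.arange(h))
    P=np.stack([(u-K[0,2])/K[0,0]*d,-(v-K[1,2])/K[1,1]*d,-d],-1)
    return P@R.from_quat(c['orientation']).as_matrix().T+np.array(c['xyz'])
E
python3 - <<'E'
from h import *
print(ctrl.read_state())
for n in ['scene','top','wrist']:
    c=grab(n,n+'0.png'); print(n,c['xyz'],c['orientation'],c['K'],[k for k in c])
    np.savez('pics/'+n+'0.npz',P=pts(c),px=c['pixels'],d=c['range_z'])
E
```

```text
pics
{'time_s': 0.0, 'q': array([ 1.24009431e+00,  2.64737130e-01,  1.60540499e+00, -1.99941369e-05,
        1.27368958e+00, -3.68945444e-02]), 'joint_velocities': array([ 0.00048121,  0.00010595, -0.00104995, -0.00189895, -0.0001276 ,
        0.0008549 ]), 'effort': array([ 6.05614769e-04, -5.15103078e+01, -3.67326164e+01, -2.92500727e-05,
        1.28651981e-02,  1.31133197e-05]), 'ee_pos': array([195.25993588, 645.42334364, 254.95602258]), 'orientation': array([-0.42188156,  0.5684497 ,  0.42097436,  0.56715207]), 'wrist_force': array([-1.42036075,  0.847388  , -0.88793972]), 'torque': array([ 0.00768301, -0.00965834, -0.02642674]), 'grip_width': 85.46192324516294}
scene [1422.61382933 -148.31744485 1232.34337128] [0.2662226  0.19034579 0.53573852 0.77838181] [[474.76193154   0.         259.65523565]
 [  0.         474.76193154 184.25490313]
 [  0.           0.           1.        ]] ['pixels', 'range_z', 'K', 'xyz', 'orientation']
top [ 422.92042055  138.61164654 1110.88166656] [-0.06588147  0.05806608  0.70984001 -0.69886702] [[352.85021192   0.         253.71552903]
 [  0.         352.85021192 192.46260807]
 [  0.           0.           1.        ]] ['pixels', 'range_z', 'K', 'xyz', 'orientation']
wrist [120.04269186 667.96575069 371.4887304 ] [-0.12568298 -0.09261625  0.58851743  0.79326745] [[339.1284395    0.         252.44012139]
 [  0.         339.1284395  190.49834697]
 [  0.           0.           1.        ]] ['pixels', 'range_z', 'K', 'xyz', 'orientation']
```

View pics/scene0.png

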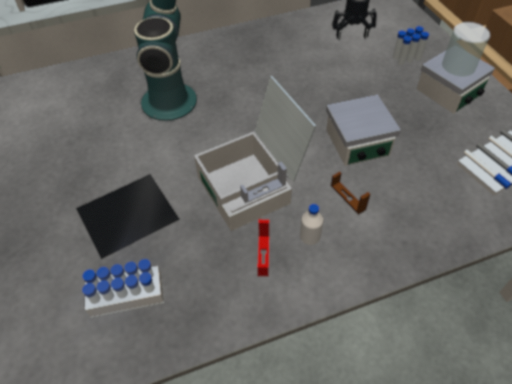

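View pics/top0.png

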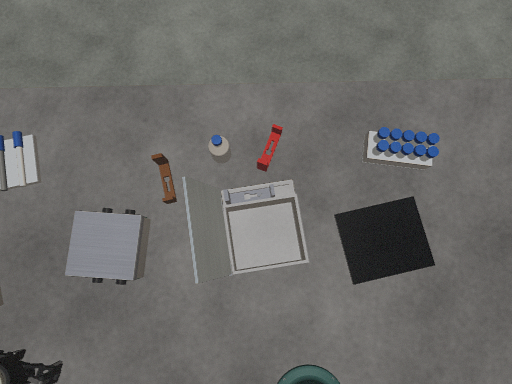

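View pics/wrist0.png

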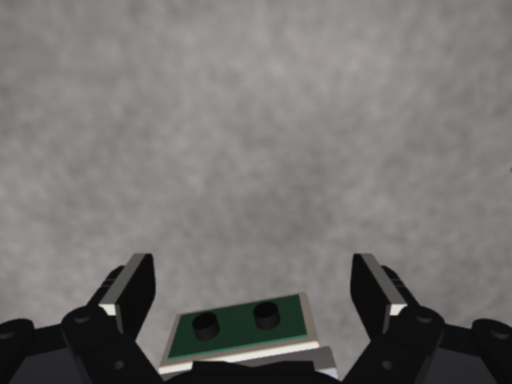

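Run:
```python
from h import *
a=cv2.imread('pics/top0.png')[165:290,175:315]; b=cv2.imread('pics/scene0.png')[130:230,185:325]
cv2.imwrite('pics/crop0.png',np.vstack([cv2.resize(a,(560,500),interpolation=3)[0:300],cv2.resize(b[20:95],(560,300),interpolation=3)]))
D=np.load('pics/top0.npz');P=D['P'];px=D['px'].astype(int)
def s(v,u):print((u,v),P[v,u].round(1),px[v,u])
for v,u in [(235,265),(270,235),(268,270),(210,225),(187,285),(193,250),(191,228),(190,272),(180,186),(282,196),(230,210),(240,385),(150,160),(145,219),(243,105),(148,400),(320,250)]: s(v,u)
```

```text
(265, 235) [483.8 116.3   8.2] [158 155 154]
(235, 270) [381.1 206.4  65.8] [97 92 88]
(270, 268) [383.1 102.8   1.3] [141 139 136]
(225, 210) [550.4 230.9 114.2] [155 154 152]
(285, 187) [620.5  55.6  81.6] [160 157 158]
(250, 193) [602.  159.5  93.8] [134 136 142]
(228, 191) [609.8 224.3  89.3] [115 115 113]
(272, 190) [602.3  96.7 134.9] [137 140 148]
(186, 180) [596.4 302.8 313.3] [110 112 106]
(196, 282) [366.8 275.3 319.4] [152 159 165]
(210, 230) [487.2 259.9 212.9] [109 112 106]
(385, 240) [ 463.  -255.5    2.8] [37 37 41]
(160, 150) [765.8 454.1   2.2] [121 120 117]
(219, 145) [738.7 246.9 128.6] [110 104  98]
(105, 243) [461.7 561.1 131.9] [133 134 141]
(400, 148) [ 724.1 -280.1  115.2] [ 54  95 161]
(250, 320) [231.2 166.3   1.5] [113 111 110]
```

View pics/crop0.png

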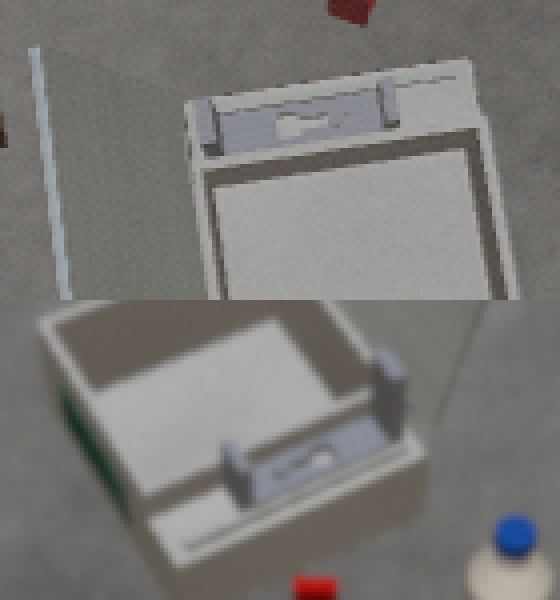

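Run:
```python
from h import *
D=np.load('pics/top0.npz');P=D['P'];px=D['px'].astype(int)
S=np.load('pics/scene0.npz');Q=S['P'];
def mm(m,n,A):
    p=A[m][:,:2].astype(np.float32); r=cv2.minAreaRect(p); print(n,len(p),np.round(r[0],1),np.round(r[1],1),round(r[2],2), 'z',np.median(A[m][:,2]).round(1)); return r
def box(A,x0,x1,y0,y1,z0,z1):
    return (A[...,0]>x0)&(A[...,0]<x1)&(A[...,1]>y0)&(A[...,1]<y1)&(A[...,2]>z0)&(A[...,2]<z1)
for n,A in (('top',P),('scene',Q)):
    m=box(A,360,600,0,260,104,117); mm(m,n+' rim',A)
    m=box(A,380,580,0,225,-2,18); m&=(S if A is Q else D)['px'][...,0]>150; mm(m,n+' floor',A)
    m=box(A,560,660,10,260,72,88); mm(m,n+' ledge',A)
    m=box(A,560,660,30,140,125,142); mm(m,n+' tabtop',A); print(A[m].mean(0))
    m=box(A,560,660,190,260,158,172); print('toothtop',m.sum(), A[m].mean(0) if m.any() else '')
    m=box(A,300,650,150,400,290,345); mm(m,n+' lidtop',A); print(A[m].mean(0),A[m][:,2].max())
m=(px.max(-1)<70)&box(P,340,600,-400,-130,-10,15); mm(m,'mat',P)
# lid plane
for n,A in (('top',P),('scene',Q)):
    m=box(A,380,600,200,330,130,300); 
    p=A[m]; 
    c=p.mean(0);u,s,vt=np.linalg.svd(p-c); print(n,len(p),c,vt[2],s/np.sqrt(len(p)))
```

```text
top rim 916 [493.4 122.8] [223.5 222.4] 6.85 z 110.6
top floor 3636 [483.9 119.9] [178.3 198.3] 8.02 z 8.6
top ledge 587 [601.9 137.5] [ 80.3 217.4] 1.14 z 80.9
top tabtop 45 [603.9  97.2] [31.4  9.8] 7.56 z 135.2
[603.19261723  97.15507102 134.7656989 ]
toothtop 80 [583.56568722 233.92611281 164.83445055]
top lidtop 907 [485.2 288.2] [243.2  16.6] 7.93 z 311.9
[482.17027613 287.22093062 308.85744743] 321.219310460869
scene rim 639 [500.2 124.3] [232.5 224.7] 8.42 z 108.0
scene floor 1247 [449.3 127.5] [114.  174.2] 8.75 z 5.9
scene ledge 869 [593.6 133. ] [ 90.2 219.6] 6.46 z 80.0
scene tabtop 40 [609.1  95.2] [32.4 10. ] 5.9 z 133.6
[610.47588226  95.25857883 132.72077993]
toothtop 72 [585.73208939 237.78749855 163.08748192]
scene lidtop 581 [488.1 286.6] [248.1  20.8] 8.5 z 305.2
[496.53948628 287.41478685 304.79202725] 318.75206900132093
mat 5762 [ 466.  -252.8] [221.6 263.7] 11.8 z 4.1
top 2492 [490.13981271 260.96102034 221.29175143] [-0.11767904  0.94784326 -0.29621749] [64.85018857 51.23499847  5.05206829]
scene 2495 [497.22780889 260.45465475 216.63843565] [-0.11854617  0.94743925 -0.29716271] [64.83555071 51.89530895  5.20807292]
```

```bash
cat >> h.py <<'E'
YAW=np.radians(7.8)
CX=np.array([-np.sin(YAW),np.cos(YAW),0]); CY=np.array([-np.cos(YAW),-np.sin(YAW),0]); C0=np.array([483.9,119.9,0])
def ch2w(x,y,z): return C0+x*CX+y*CY+np.array([0,0,z])
def w2ch(p): d=np.array(p)-C0; return np.array([d@CX,d@CY,d[2]])
def Rt(xa,za):
    xa=np.array(xa,float);xa/=np.linalg.norm(xa);za=np.array(za,float);za-=xa*(za@xa);za/=np.linalg.norm(za)
    return np.stack([xa,np.cross(za,xa),za],1)
def plan(pos,Rm):
    s=ctrl.read_state();A=R.from_quat(s['orientation']).as_matrix()
    d=np.array(pos)-s['ee_pos']
    print('t',round(s['time_s'],2),'pos',s['ee_pos'].round(1),'q',s['q'].round(2),'F',s['wrist_force'].round(1),'w',round(s['grip_width'],1))
    print('xt',A[:,0].round(3),'zt',A[:,2].round(3))
    print('turn(tool)',R.from_matrix(A.T@Rm).as_rotvec().round(3),'world d',d.round(1),'shift now-axes',(A.T@d).round(1),'shift after turn',(Rm.T@d).round(1))
E
python3 - <<'E'
from h import *
tab=np.array([604.0,97.0,0]);print(w2ch(tab))
t=ch2w(-38.9,-115.8,0); print(t)
for sg in (1,-1): plan([t[0],t[1],220],Rt([0,0,-1],sg*CX))
E
```

```text
[ -38.9875658  -115.88092903    0.        ]
[603.90793569  97.07577229   0.        ]
t 0.15 pos [195.3 645.6 255.2] q [ 1.24  0.26  1.61  0.    1.27 -0.04] F [-0.2  0.6  0.4] w 85.5
xt [-0.001 -0.002 -1.   ] zt [ 0.29   0.957 -0.002]
turn(tool) [-0.43  -0.002 -0.   ] world d [ 408.6 -548.5  -35.2] shift now-axes [  35.9 -550.  -406.6] shift after turn [  35.2 -330.4 -598.9]
t 0.15 pos [195.3 645.6 255.2] q [ 1.24  0.26  1.61  0.    1.27 -0.04] F [-0.2  0.6  0.4] w 85.5
xt [-0.001 -0.002 -1.   ] zt [ 0.29   0.957 -0.002]
turn(tool) [ 2.712e+00 -1.000e-03  2.000e-03] world d [ 408.6 -548.5  -35.2] shift now-axes [  35.9 -550.  -406.6] shift after turn [ 35.2 330.4 598.9]
```

```bash
python3 -m jog '{"offset":[[-48,0,0],[-48,0,0],[-49,0,0],[0,-23.6,-42.8],[0,-23.6,-42.8]],"dr":[[-0.143,0,0],[-0.143,0,0],[-0.144,0,0],[0,0,0],[0,0,0]],"gripper":[1,1,1,1,1]}'
python3 -m jog '{"offset":[[0,-23.6,-42.8],[0,-23.6,-42.8],[0,-23.6,-42.8],[0,-23.6,-42.8],[0,-23.6,-42.8]],"dr":[[0,0,0],[0,0,0],[0,0,0],[0,0,0],[0,0,0]],"gripper":[1,1,1,1,1]}'
python3 -m jog '{"offset":[[0,-23.6,-42.8],[0,-23.6,-42.8],[0,-23.6,-42.8],[0,-23.6,-42.8],[0,-23.6,-42.8]],"dr":[[0,0,0],[0,0,0],[0,0,0],[0,0,0],[0,0,0]],"gripper":[1,1,1,1,1]}'
python3 -m jog '{"offset":[[0,-23.6,-42.8],[0,-23.6,-42.8],[40,0,0],[40,0,0],[40,0,0]],"dr":[[0,0,0],[0,0,0],[0,0,0],[0,0,0],[0,0,0]],"gripper":[1,1,1,1,1]}'
python3 - <<'E'
from h import *
t=ch2w(-38.9,-115.8,0)
plan([t[0],t[1],220],Rt([0,0,-1],CX))
E
```

```text
time_s: 0.65
ee_pos: [254.1, 568.4, 403.9]
orientation: [-0.533, 0.462, 0.534, 0.466]
wrist_force: [0.1, 0.1, -1.1]
grip_width: 85.3
time_s: 1.15
ee_pos: [400.4, 369.9, 401.1]
orientation: [0.533, -0.465, -0.533, -0.465]
wrist_force: [0.6, 0.1, -0.1]
grip_width: 85.4
time_s: 1.65
ee_pos: [546.5, 173.8, 401.1]
orientation: [-0.533, 0.465, 0.533, 0.465]
wrist_force: [-0.2, -0.1, -0.5]
grip_width: 85.3
time_s: 2.15
ee_pos: [604.4, 96.4, 279.7]
orientation: [0.533, -0.465, -0.532, -0.465]
wrist_force: [0.1, 1.0, 0.2]
grip_width: 85.3
t 2.15 pos [604.4  96.4 279.7] q [ 0.12  0.13  1.72  0.    1.29 -1.59] F [0.1 1.  0.2] w 85.3
xt [ 0.  0. -1.] zt [-0.134  0.991  0.   ]
turn(tool) [-0.001  0.     0.   ] world d [ -0.5   0.7 -59.7] shift now-axes [59.7  0.4  0.7] shift after turn [59.7  0.4  0.7]
```

Run:
```python
from h import *
c=grab('wrist','w1.png');P=pts(c);np.savez('pics/w1.npz',P=P,px=c['pixels'])
def box(A,x0,x1,y0,y1,z0,z1):
    return (A[...,0]>x0)&(A[...,0]<x1)&(A[...,1]>y0)&(A[...,1]<y1)&(A[...,2]>z0)&(A[...,2]<z1)
m=box(P,570,640,60,130,129,141)
if m.sum()>5: print(m.sum(),P[m].mean(0),w2ch(P[m].mean(0)),cv2.minAreaRect(P[m][:,:2].astype(np.float32)))
m=box(P,560,640,190,260,158,172)
if m.sum()>5: print(m.sum(),P[m].mean(0),w2ch(P[m].mean(0)))
```

```text
498 [605.22032533  95.79094757 133.84306201] [ -40.35104903 -116.92587648  133.84306201] ((606.0361938476562, 95.76290893554688), (32.33295440673828, 9.820356369018555), 7.926119327545166)
1850 [583.06132353 240.22032561 163.90927625] [ 105.74936698 -114.57320901  163.90927625]
```

View pics/w1.png

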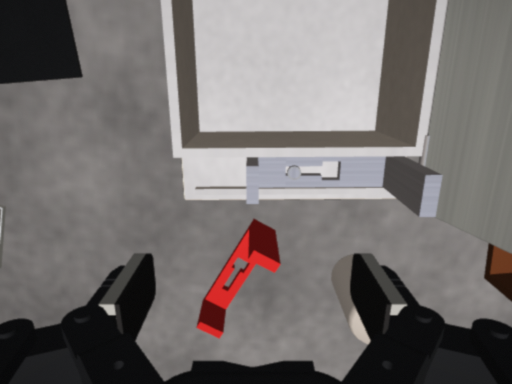

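```bash
python3 -m jog '{"offset":[[40,0,0],[40,0,0],[40,0,0],[38,0,0],[0,0,0]],"dr":[[0,0,0],[0,0,0],[0,0,0],[0,0,0],[0,0,0]],"gripper":[1,1,1,1,0.2]}' 30
python3 -m jog '{"offset":[[0,0,0],[0,0,0],[0,0,0],[0,0,0],[0,0,0]],"dr":[[0,0,0],[0,0,0],[0,0,0],[0,0,0],[0,0,0]],"gripper":[-1,-1,-1,-1,-1]}' 60
python3 - <<'E'
from h import *
c=grab('wrist','w2.png')
plan(ch2w(-38.9,-115.8,121),Rt([0,0,-1],CX))
E
```

```text
time_s: 2.7
ee_pos: [599.8, 96.7, 117.6]
orientation: [-0.53, 0.468, 0.536, 0.462]
wrist_force: [-0.5, -0.3, -0.2]
grip_width: 73.0
time_s: 3.2
ee_pos: [605.7, 97.3, 125.8]
orientation: [0.534, -0.464, -0.532, -0.466]
wrist_force: [-0.6, -0.9, 6.6]
grip_width: 9.4
t 3.25 pos [605.7  97.3 125.8] q [ 0.12  0.26  1.87 -0.    1.01 -1.59] F [-0.8  0.1  7.1] w 9.2
xt [ 0.004  0.    -1.   ] zt [-0.136  0.991 -0.   ]
turn(tool) [ 0.    -0.     0.004] world d [-1.8 -0.2 -4.8] shift now-axes [ 4.8  1.8 -0. ] shift after turn [ 4.8  1.8 -0. ]
```

View pics/w2.png

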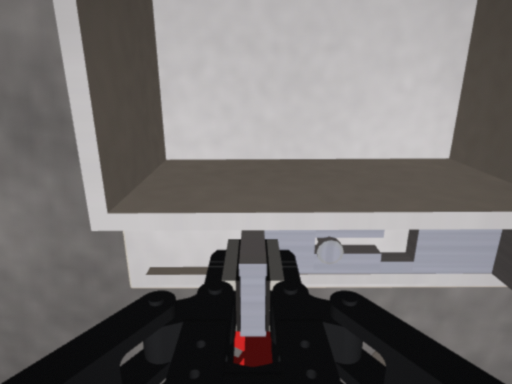

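```bash
python3 -m jog '{"offset":[[-3,0,0],[0,0,-7],[0,0,-7],[0,0,-7],[0,0,-7]],"dr":[[0,0,0],[0,0,0],[0,0,0],[0,0,0],[0,0,0]],"gripper":[-1,-1,-1,-1,-1]}' 80
python3 - <<'E'
from h import *
plan(ch2w(-79.9,-115.8,121),Rt([0,0,-1],CX))
E
```

```text
time_s: 3.75
ee_pos: [608.1, 68.9, 126.0]
orientation: [-0.533, 0.465, 0.533, 0.465]
wrist_force: [1.9, 1.8, -1.7]
grip_width: 8.7
t 3.75 pos [608.1  68.9 126. ] q [ 0.07  0.26  1.87  0.    1.02 -1.63] F [ 1.9  1.8 -1.7] w 8.7
xt [-0.  0. -1.] zt [-0.135  0.991  0.   ]
turn(tool) [-0.  0. -0.] world d [  1.4 -12.4  -5. ] shift now-axes [  5.    0.3 -12.5] shift after turn [  5.    0.3 -12.5]
```

```bash
python3 -m jog '{"offset":[[0,0,-3],[0,0,-3],[0,0,-2],[0,0,-2],[0,0,0]],"dr":[[0,0,0],[0,0,0],[0,0,0],[0,0,0],[0,0,0]],"gripper":[-1,-1,-1,-1,-1]}' 80
python3 - <<'E'
from h import *
c=grab('wrist','w3.png')
plan(ch2w(-79.9,-115.8,121),Rt([0,0,-1],CX))
E
```

```text
time_s: 4.25
ee_pos: [609.4, 59.3, 126.2]
orientation: [0.533, -0.465, -0.533, -0.465]
wrist_force: [2.6, 0.3, -1.2]
grip_width: 9.1
t 4.3 pos [609.4  59.3 126.2] q [ 0.06  0.26  1.87 -0.    1.02 -1.65] F [ 1.8 -0.1 -2.6] w 8.8
xt [ 0.    -0.001 -1.   ] zt [-0.136  0.991 -0.001]
turn(tool) [ 0.    -0.001 -0.   ] world d [ 0.1 -2.9 -5.2] shift now-axes [ 5.2  0.3 -2.8] shift after turn [ 5.2  0.3 -2.8]
```

View pics/w3.png

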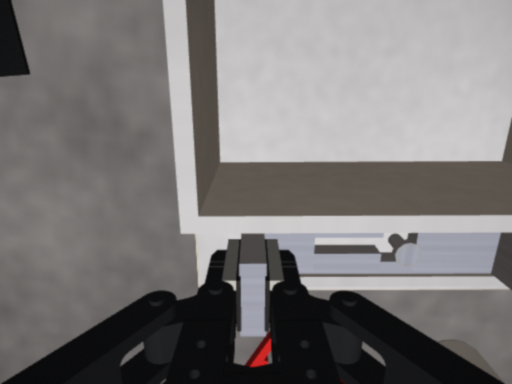

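```bash
python3 -m jog '{"offset":[[0,0,-2],[0,0,-1],[0,0,-1],[0,0,-1],[0,0,0]],"dr":[[0,0,0],[0,0,0],[0,0,0],[0,0,0],[0,0,0]],"gripper":[-1,-1,-1,-1,-1]}' 80
python3 - <<'E'
from h import *
plan(ch2w(-79.9,-115.8,121),Rt([0,0,-1],CX))
E
```

```text
time_s: 4.8
ee_pos: [609.8, 55.9, 126.2]
orientation: [-0.532, 0.464, 0.533, 0.465]
wrist_force: [1.2, 5.7, -3.0]
grip_width: 9.0
t 4.8 pos [609.8  55.9 126.2] q [ 0.05  0.26  1.86  0.    1.02 -1.66] F [ 1.2  5.7 -3. ] w 9.0
xt [-0.     0.002 -1.   ] zt [-0.136  0.991  0.002]
turn(tool) [-0.     0.002 -0.   ] world d [-0.4  0.6 -5.2] shift now-axes [5.2 0.3 0.6] shift after turn [5.2 0.3 0.6]
```

```bash
python3 -m jog '{"offset":[[0,0,3.5],[0,0,3],[0,0,0],[-3,0,0],[-4,0,0]],"dr":[[0,0,0],[0,0,0],[0,0,0],[0,0,0],[0,0,0]],"gripper":[-1,-1,-1,-1,-1]}' 100
python3 - <<'E'
from h import *
plan(ch2w(-79.9,-115.8,121),Rt([0,0,-1],CX))
E
```

```text
time_s: 5.3
ee_pos: [609.1, 61.1, 133.0]
orientation: [-0.533, 0.465, 0.533, 0.465]
wrist_force: [3.0, -0.2, -3.6]
grip_width: 8.6
t 5.3 pos [609.1  61.1 133. ] q [ 0.06  0.25  1.86  0.    1.03 -1.65] F [ 3.  -0.2 -3.6] w 8.6
xt [-0.  0. -1.] zt [-0.136  0.991  0.   ]
turn(tool) [-0.  0. -0.] world d [  0.4  -4.6 -12. ] shift now-axes [12.   0.2 -4.6] shift after turn [12.   0.2 -4.6]
```

```bash
python3 -m jog '{"offset":[[-3,0,0],[-3,0,0],[-3,0,0],[-3,0,0],[-3,0,0]],"dr":[[0,0,0],[0,0,0],[0,0,0],[0,0,0],[0,0,0]],"gripper":[-1,-1,-1,-1,-1]}' 100
python3 - <<'E'
from h import *
c=grab('wrist','w4.png'); c=grab('scene','s4.png'); cv2.imwrite('pics/s4c.png',cv2.resize(cv2.imread('pics/s4.png')[100:240,170:340],(680,560),interpolation=3))
plan(ch2w(-79.9,-115.8,121),Rt([0,0,-1],CX))
E
```

```text
time_s: 5.8
ee_pos: [609.1, 61.1, 148.6]
orientation: [-0.533, 0.465, 0.533, 0.465]
wrist_force: [2.6, 0.0, -4.4]
grip_width: 8.6
t 5.9 pos [609.1  61.1 149. ] q [ 0.06  0.23  1.85 -0.    1.06 -1.65] F [ 1.   0.2 -1.7] w 8.6
xt [ 0. -0. -1.] zt [-0.136  0.991 -0.   ]
turn(tool) [ 0. -0.  0.] world d [  0.3  -4.6 -28. ] shift now-axes [28.   0.3 -4.6] shift after turn [28.   0.3 -4.6]
```

View pics/s4c.png

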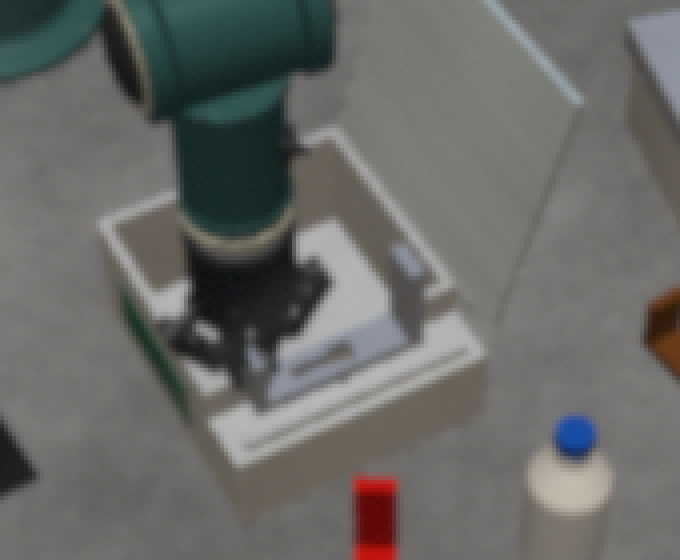

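View pics/w4.png

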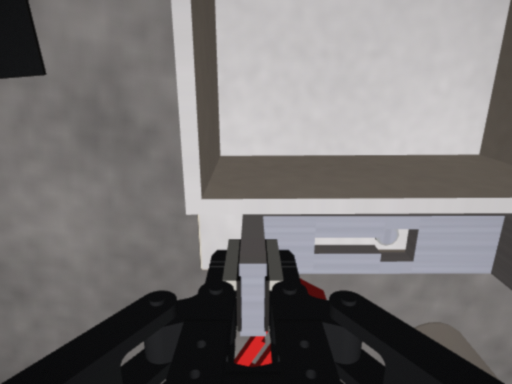

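```bash
python3 -m jog '{"offset":[[-15,0,0],[-30,0,0],[-35,0,0],[-35,0,0],[-35,0,0]],"dr":[[0,0,0],[0,0,0],[0,0,0],[0,0,0],[0,0,0]],"gripper":[-1,-1,-1,-1,-1]}' 110
python3 -m jog '{"offset":[[0,0,0],[0,0,0],[0,0,0],[0,0,0],[0,0,0]],"dr":[[0.146,0,0],[0.146,0,0],[0.146,0,0],[0.146,0,0],[0.146,0,0]],"gripper":[-1,-1,-1,-1,-1]}'
python3 - <<'E'
from h import *
c=grab('scene','s5.png'); cv2.imwrite('pics/s5c.png',cv2.resize(cv2.imread('pics/s5.png')[60:240,130:340],(700,600),interpolation=3))
psi=np.radians(-34);e=np.array([np.cos(psi),np.sin(psi),0]);t=np.array([-np.sin(psi),np.cos(psi),0])
plan([409,-287,200],Rt([0,0,-1],t))
E
```

```text
time_s: 6.4
ee_pos: [607.9, 61.0, 299.5]
orientation: [-0.532, 0.465, 0.534, 0.464]
wrist_force: [1.1, 0.6, -2.6]
grip_width: 8.9
time_s: 6.9
ee_pos: [608.0, 61.0, 298.2]
orientation: [-0.33, 0.626, 0.33, 0.625]
wrist_force: [0.2, -0.5, -1.3]
grip_width: 8.8
t 6.95 pos [608.1  61.  298.2] q [ 0.06  0.12  1.69 -0.    1.33 -0.91] F [-0.4 -0.3 -1.7] w 8.3
xt [-0.002 -0.    -1.   ] zt [ 0.569  0.822 -0.002]
turn(tool) [-0.012 -0.002 -0.002] world d [-199.1 -348.   -98.2] shift now-axes [  98.7  -34.5 -399.3] shift after turn [  98.2  -29.6 -399.8]
```

View pics/s5c.png

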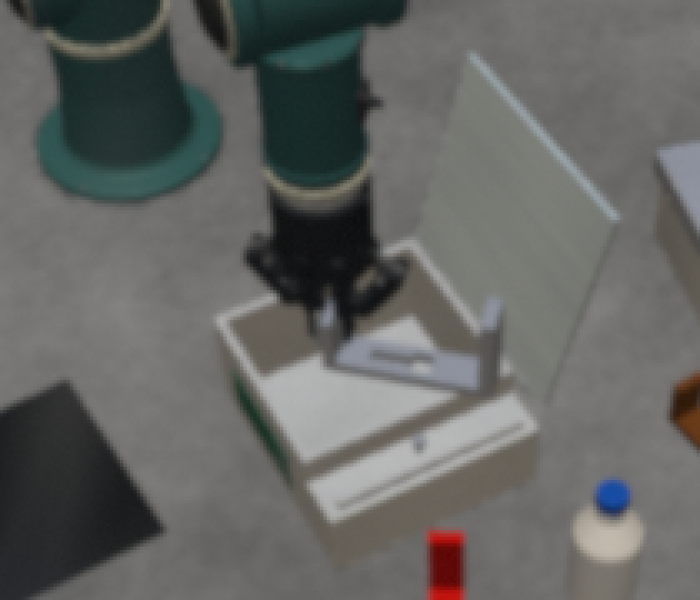

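```bash
python3 -m jog '{"offset":[[0,-2,-25],[0,-4,-45],[0,-4,-45],[0,-4,-45],[0,-4,-45]],"dr":[[0,0,0],[0,0,0],[0,0,0],[0,0,0],[0,0,0]],"gripper":[-1,-1,-1,-1,-1]}'
python3 -m jog '{"offset":[[0,-4,-45],[0,-4,-45],[0,-4,-45],[0,-4,-40],[0,-4,-20]],"dr":[[0,0,0],[0,0,0],[0,0,0],[0,0,0],[0,0,0]],"gripper":[-1,-1,-1,-1,-1]}'
python3 -m jog '{"offset":[[0,0,0],[0,0,0],[0,0,0],[0,0,0],[0,0,0]],"dr":[[0,0,0.14],[0,0,0.145],[0,0,0.145],[0,0,0.145],[0,0,0.145]],"gripper":[-1,-1,-1,-1,-1]}'
python3 - <<'E'
from h import *
psi=np.radians(-34);e=np.array([np.cos(psi),np.sin(psi),0]);t=np.array([-np.sin(psi),np.cos(psi),0])
th=1.0
plan([409,-287,60],Rt(-np.sin(th)*e-np.cos(th)*np.array([0,0,1]),t))
E
```

```text
time_s: 7.45
ee_pos: [507.5, -119.8, 298.3]
orientation: [-0.333, 0.624, 0.333, 0.623]
wrist_force: [0.8, -0.0, -2.3]
grip_width: 8.5
time_s: 7.95
ee_pos: [414.3, -293.7, 298.5]
orientation: [-0.332, 0.625, 0.332, 0.624]
wrist_force: [1.9, 0.2, -2.9]
grip_width: 8.4
time_s: 8.45
ee_pos: [417.3, -292.1, 299.4]
orientation: [-0.09, 0.701, 0.532, 0.466]
wrist_force: [-0.5, -0.7, -3.4]
grip_width: 8.5
t 8.45 pos [ 417.3 -292.1  299.4] q [-0.64  0.38  1.53 -0.03  1.96 -1.62] F [-0.5 -0.7 -3.4] w 8.5
xt [-0.549  0.371 -0.749] zt [0.558 0.83  0.002]
turn(tool) [ 0.002 -0.     0.276] world d [  -8.3    5.1 -239.4] shift now-axes [ 185.8 -151.3   -0.7] shift after turn [ 137.5 -196.2   -0.4]
```

```bash
python3 -m jog '{"offset":[[0,0,0],[0,0,0],[23,-33,0],[23,-33,0],[23,-33,0]],"dr":[[0,0,0.138],[0,0,0.138],[0,0,0],[0,0,0],[0,0,0]],"gripper":[-1,-1,-1,-1,-1]}'
python3 -m jog '{"offset":[[20,-28,0],[18,-26,0],[16,-25,0],[8,-12,0],[0,0,0]],"dr":[[0,0,0],[0,0,0],[0,0,0],[0,0,0],[0,0,0]],"gripper":[-1,-1,-1,-1,-1]}'
python3 - <<'E'
from h import *
psi=np.radians(-34);e=np.array([np.cos(psi),np.sin(psi),0]);t=np.array([-np.sin(psi),np.cos(psi),0])
th=1.0
c=grab('scene','s6.png'); cv2.imwrite('pics/s6c.png',cv2.resize(cv2.imread('pics/s6.png')[90:330,60:340],(700,600),interpolation=3))
plan([409,-287,43],Rt(-np.sin(th)*e-np.cos(th)*np.array([0,0,1]),t))
E
```

```text
time_s: 8.95
ee_pos: [413.7, -289.6, 176.1]
orientation: [0.006, 0.706, 0.59, 0.39]
wrist_force: [-0.4, -0.5, -2.3]
grip_width: 8.7
time_s: 9.45
ee_pos: [410.3, -287.2, 65.9]
orientation: [0.008, 0.707, 0.591, 0.389]
wrist_force: [-0.3, 0.7, -2.9]
grip_width: 8.3
t 9.5 pos [ 411.1 -287.8   67.5] q [-0.64  0.76  1.54 -0.04  1.83 -1.61] F [ 0.3 -0.7 -2. ] w 8.8
xt [-0.697  0.47  -0.542] zt [0.559 0.829 0.001]
turn(tool) [0.001 0.    0.002] world d [ -2.1   0.8 -24.5] shift now-axes [ 15.1 -19.5  -0.5] shift after turn [ 15.1 -19.5  -0.5]
```

View pics/s6c.png

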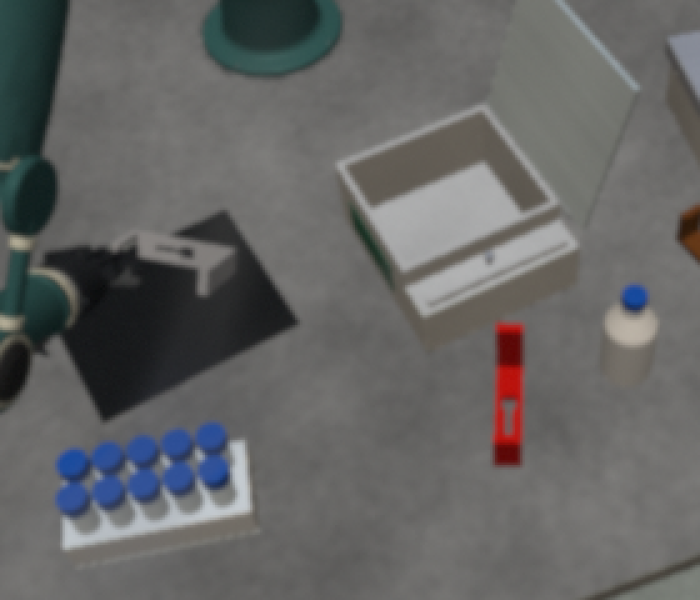

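```bash
python3 -m jog '{"offset":[[4,-6,0],[3,-4,0],[2,-3,0],[1.5,-2.5,0],[1,-1.5,0]],"dr":[[0,0,0],[0,0,0],[0,0,0],[0,0,0],[0,0,0]],"gripper":[-1,-1,-1,-1,-1]}'
python3 - <<'E'
from h import *
c=grab('scene','s7.png'); cv2.imwrite('pics/s7c.png',cv2.resize(cv2.imread('pics/s7.png')[150:260,60:200],(700,550),interpolation=3))
plan([409,-287,43],np.eye(3))
E
```

```text
time_s: 10.0
ee_pos: [411.0, -287.7, 47.1]
orientation: [0.007, 0.707, 0.59, 0.39]
wrist_force: [0.3, -0.0, -1.8]
grip_width: 8.5
t 10.05 pos [ 410.9 -287.7   46.8] q [-0.64  0.79  1.54 -0.04  1.81 -1.6 ] F [ 0.   0.1 -2.7] w 8.6
xt [-0.696  0.47  -0.544] zt [0.559 0.829 0.   ]
turn(tool) [-0.017 -1.797 -1.499] world d [-1.9  0.7 -3.8] shift now-axes [ 3.7 -2.2 -0.5] shift after turn [-1.9  0.7 -3.8]
```

View pics/s7c.png

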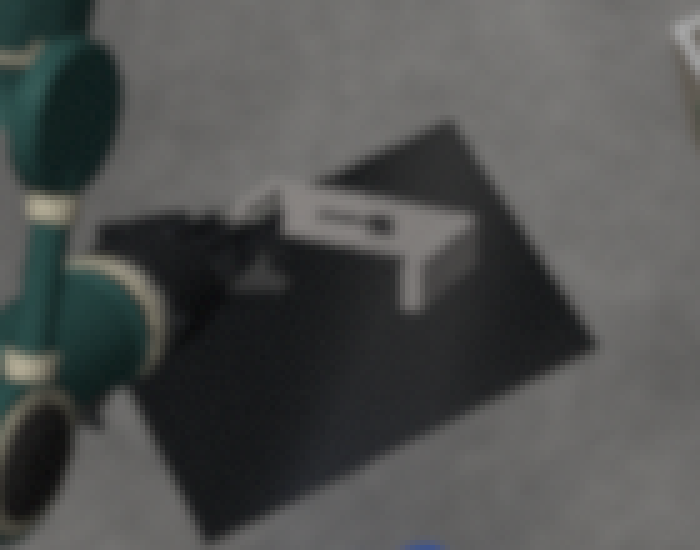

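```bash
python3 -m jog '{"offset":[[1.1,-1.7,0],[0.8,-1.2,0],[0.8,-1.2,0],[0.5,-0.8,0],[0,0,0]],"dr":[[0,0,0],[0,0,0],[0,0,0],[0,0,0],[0,0,0]],"gripper":[-1,-1,-1,-1,-1]}'
```

```text
time_s: 10.55
ee_pos: [411.0, -287.8, 42.0]
orientation: [0.007, 0.707, 0.59, 0.39]
wrist_force: [-0.2, -0.6, 2.7]
grip_width: 8.5
```

```bash
python3 -m jog '{"offset":[[0,0,0],[0,0,0],[0,0,0],[0,0,0],[0,0,0]],"dr":[[0,0,0],[0,0,0],[0,0,0],[0,0,0],[0,0,0]],"gripper":[-0.8,-0.75,-0.7,-0.65,-0.6]}' 20
python3 - <<'E'
from h import *
c=grab('scene','s8.png'); cv2.imwrite('pics/s8c.png',cv2.resize(cv2.imread('pics/s8.png')[150:260,60:200],(700,550),interpolation=3))
plan([409,-287,43],np.eye(3))
E
```

```text
time_s: 11.05
ee_pos: [410.9, -287.7, 41.0]
orientation: [0.007, 0.707, 0.59, 0.39]
wrist_force: [-0.0, -0.7, 0.9]
grip_width: 16.7
t 11.1 pos [ 410.9 -287.7   41.1] q [-0.64  0.79  1.54 -0.04  1.8  -1.6 ] F [-0.3 -0.4  0.4] w 17.4
xt [-0.696  0.47  -0.544] zt [0.559 0.829 0.   ]
turn(tool) [-0.017 -1.797 -1.499] world d [-1.9  0.7  1.9] shift now-axes [ 0.6  2.7 -0.5] shift after turn [-1.9  0.7  1.9]
```

View pics/s8c.png

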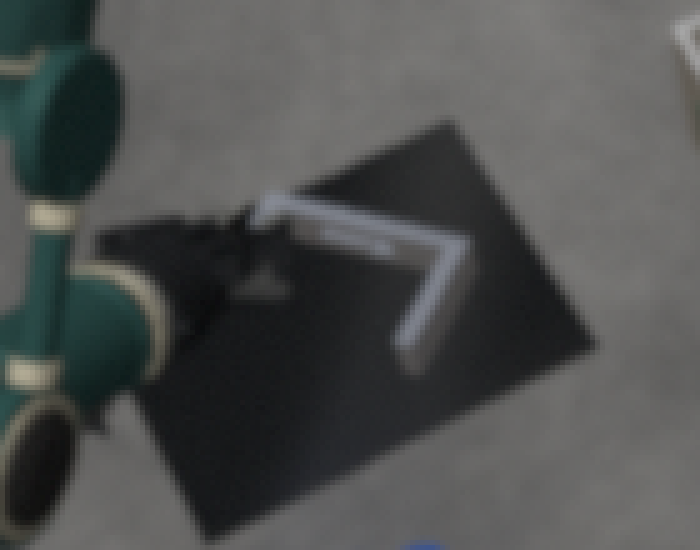

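```bash
python3 -m jog '{"offset":[[0,0,0],[0,0,0],[-10,0,0],[-25,10,0],[-30,20,0]],"dr":[[0,0,0],[0,0,0],[0,0,0],[0,0,0],[0,0,0]],"gripper":[-0.4,-0.3,-0.3,-0.3,-0.3]}'
python3 -m jog '{"offset":[[-30,30,0],[-25,40,0],[-25,40,0],[0,0,0],[0,0,0]],"dr":[[0,0,0],[0,0,0],[0,0,0],[0,0,-0.145],[0,0,-0.145]],"gripper":[0,0,0,0,0]}'
python3 -m jog '{"offset":[[0,0,0],[0,0,0],[0,0,0],[0,0,0],[0,0,0]],"dr":[[0,0,-0.145],[0,0,-0.145],[0,0,-0.145],[0,0,-0.145],[0,0,-0.13]],"gripper":[0,0,0,0,0]}'
python3 - <<'E'
from h import *
for n in ('wrist','scene','top'):
    c=grab(n,n[0]+'9.png'); P=pts(c); px=c['pixels'].astype(int)
    m=(P[...,2]>26)&(P[...,2]<44)&(P[...,0]>340)&(P[...,0]<590)&(P[...,1]>-390)&(P[...,1]<-120)&(px.mean(-1)>85)
    np.savez('pics/'+n[0]+'9.npz',P=P,px=px)
    if m.sum()>20:
        p=P[m]; r=cv2.minAreaRect(p[:,:2].astype(np.float32)); print(n,len(p),p.mean(0).round(1),r)
plan([409,-287,200],np.eye(3))
E
```

```text
time_s: 11.6
ee_pos: [442.2, -308.7, 101.0]
orientation: [0.008, 0.707, 0.591, 0.389]
wrist_force: [0.3, -0.9, 0.3]
grip_width: 29.6
time_s: 12.1
ee_pos: [450.5, -314.4, 239.2]
orientation: [-0.099, 0.7, 0.525, 0.473]
wrist_force: [0.9, 0.6, -0.9]
grip_width: 42.4
time_s: 12.6
ee_pos: [449.3, -313.6, 239.7]
orientation: [-0.336, 0.622, 0.328, 0.626]
wrist_force: [-0.3, -0.6, 0.9]
grip_width: 42.4
wrist 3640 [ 448.1 -219.2   34.6] ((455.30084228515625, -240.28219604492188), (140.68423461914062, 85.08560180664062), 52.477081298828125)
scene 297 [ 448.6 -220.5   33.3] ((454.1429443359375, -238.8105926513672), (144.70196533203125, 86.15382385253906), 50.663330078125)
top 327 [ 443.  -220.    36.1] ((452.774169921875, -239.30908203125), (140.81541442871094, 84.97019958496094), 52.71050262451172)
t 12.75 pos [ 447.4 -312.2  238.6] q [-0.66  0.03  1.9   0.    1.2  -1.63] F [-0.2 -0.5  0.2] w 42.9
xt [ 0.003 -0.002 -1.   ] zt [ 0.56   0.829 -0.   ]
turn(tool) [ 0.764 -1.432 -0.759] world d [-38.4  25.2 -38.6] shift now-axes [38.4 46.  -0.6] shift after turn [-38.4  25.2 -38.6]
```

View pics/w9.png

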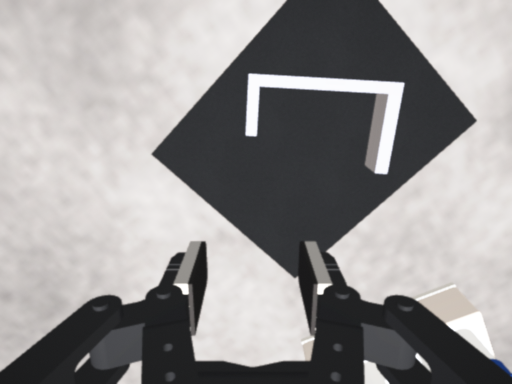

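View pics/t9.png

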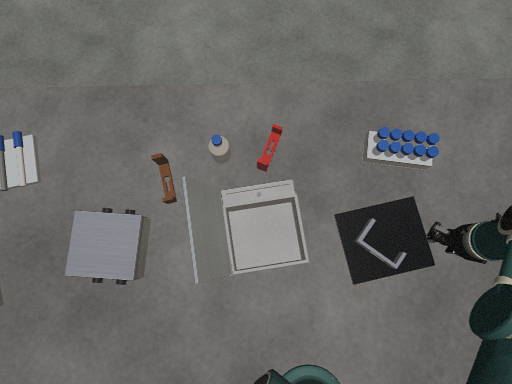

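```bash
python3 -m jog '{"offset":[[0,0,0],[0,0,0],[0,0,0],[0,0,0],[0,0,0]],"dr":[[0.145,0,0],[0.145,0,0],[0.145,0,0],[0.145,0,0],[0.145,0,0]],"gripper":[0,0,0,0,0]}'
python3 -m jog '{"offset":[[0,0,0],[0,0,0],[0,0,0],[0,0,0],[0,0,0]],"dr":[[0.145,0,0],[0.145,0,0],[0.145,0,0],[0.145,0,0],[0.145,0,0]],"gripper":[0,0,0,0,0]}'
python3 - <<'E'
from h import *
a=np.radians(52.5);sx=np.array([np.cos(a),np.sin(a),0]);sz=np.array([np.sin(a),-np.cos(a),0])
g=np.array([454.5,-239.8,0])-37.5*sz+30*sx;print(g)
plan([g[0],g[1],100],Rt([0,0,-1],sz))
E
```

```text
time_s: 13.25
ee_pos: [449.9, -314.1, 237.7]
orientation: [-0.087, 0.701, 0.086, 0.702]
wrist_force: [0.3, -0.3, 0.0]
grip_width: 42.6
time_s: 13.75
ee_pos: [450.0, -314.1, 237.7]
orientation: [0.168, 0.687, -0.168, 0.687]
wrist_force: [0.1, -0.2, 0.7]
grip_width: 42.8
[ 443.01209261 -193.1708462     0.        ]
t 13.75 pos [ 450.  -314.1  237.7] q [-0.65  0.04  1.9   0.    1.21 -0.18] F [ 0.1 -0.2  0.7] w 42.8
xt [ 0.001 -0.001 -1.   ] zt [ 0.887 -0.461  0.001]
turn(tool) [ 0.176  0.001 -0.   ] world d [  -6.9  120.9 -137.7] shift now-axes [137.6 104.1 -62.1] shift after turn [137.7  91.7 -79.1]
```

```bash
python3 -m jog '{"offset":[[0,0,0],[0,0,0],[28,31,-26],[30,31,-27],[30,30,-26]],"dr":[[0.088,0,0],[0.088,0,0],[0,0,0],[0,0,0],[0,0,0]],"gripper":[0,0,0,0,0]}'
python3 - <<'E'
from h import *
c=grab('wrist','w10.png');P=pts(c);px=c['pixels'].astype(int)
m=(P[...,2]>26)&(P[...,2]<44)&(P[...,0]>340)&(P[...,0]<590)&(P[...,1]>-390)&(P[...,1]<-120)&(px.mean(-1)>85)
p=P[m]; r=cv2.minAreaRect(p[:,:2].astype(np.float32)); print(len(p),p.mean(0).round(1),r)
a=np.radians(52.5);sx=np.array([np.cos(a),np.sin(a),0]);sz=np.array([np.sin(a),-np.cos(a),0])
g=np.array([454.5,-239.8,0])-37.5*sz+30*sx
plan([g[0],g[1],36],Rt([0,0,-1],sz))
E
```

```text
time_s: 14.25
ee_pos: [443.3, -192.9, 149.6]
orientation: [0.226, 0.669, -0.226, 0.671]
wrist_force: [1.0, -0.0, -0.3]
grip_width: 42.6
5143 [ 453.5 -214.6   34.3] ((455.0550537109375, -240.61181640625), (141.17332458496094, 84.4909896850586), 52.4321174621582)
t 14.3 pos [ 437.7 -185.7  142.9] q [-0.46 -0.01  2.13  0.    1.03  0.19] F [-4.5  5.5 -3.8] w 42.5
xt [-0.009  0.008 -1.   ] zt [ 0.797 -0.604 -0.012]
turn(tool) [ 0.006 -0.012 -0.001] world d [   5.3   -7.5 -106.9] shift now-axes [106.8  -2.8  10. ] shift after turn [106.9  -2.7   8.7]
```

View pics/w10.png

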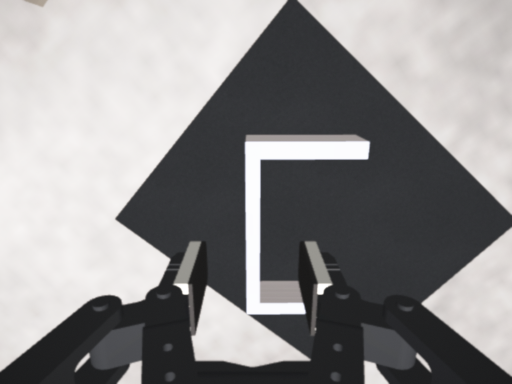

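```bash
python3 -m jog '{"offset":[[20,0,0],[25,0,0],[20,0,0],[10,0,0],[0,0,0]],"dr":[[0,0,0],[0,0,0],[0,0,0],[0,0,0],[0,0,0]],"gripper":[0,0,0,0,0]}'
python3 - <<'E'
from h import *
a=np.radians(52.5);sx=np.array([np.cos(a),np.sin(a),0]);sz=np.array([np.sin(a),-np.cos(a),0])
g=np.array([454.8,-240.1,0])-37.5*sz+30*sx
plan([g[0],g[1],36],Rt([0,0,-1],sz))
E
```

```text
time_s: 14.8
ee_pos: [441.7, -193.2, 73.3]
orientation: [0.225, 0.67, -0.226, 0.67]
wrist_force: [-0.8, 0.8, -0.5]
grip_width: 42.6
t 14.8 pos [ 441.7 -193.2   73.3] q [-0.46  0.1   2.17 -0.    0.87  0.19] F [-0.8  0.8 -0.5] w 42.6
xt [-0.001 -0.    -1.   ] zt [ 0.797 -0.604 -0.001]
turn(tool) [ 0.005 -0.001  0.001] world d [  1.6  -0.2 -37.3] shift now-axes [37.3  0.8  1.4] shift after turn [37.3  0.8  1.4]
```

```bash
python3 -m jog '{"offset":[[15,0.8,1.4],[15,0,0],[7,0,0],[0,0,0],[0,0,0]],"dr":[[0,0,0],[0,0,0],[0,0,0],[0,0,0],[0,0,0]],"gripper":[0,0,0,0,-0.5]}' 30
python3 -m jog '{"offset":[[0,0,0],[0,0,0],[0,0,0],[0,0,0],[0,0,0]],"dr":[[0,0,0],[0,0,0],[0,0,0],[0,0,0],[0,0,0]],"gripper":[-1,-1,-1,-1,-1]}' 80
python3 -m jog '{"offset":[[-4,0,0],[-10,0,0],[-20,0,0],[-20,0,0],[-10,0,0]],"dr":[[0,0,0],[0,0,0],[0,0,0],[0,0,0],[0,0,0]],"gripper":[-1,-1,-1,-1,-1]}' 100
python3 - <<'E'
from h import *
c=grab('wrist','w11.png'); c=grab('scene','s11.png'); cv2.imwrite('pics/s11c.png',cv2.resize(cv2.imread('pics/s11.png')[150:260,60:200],(700,550),interpolation=3))
plan([442,-193,36],np.eye(3))
E
```

```text
time_s: 15.3
ee_pos: [444.4, -194.0, 38.6]
orientation: [0.225, 0.669, -0.226, 0.672]
wrist_force: [1.3, -0.4, -0.2]
grip_width: 29.5
time_s: 15.8
ee_pos: [444.5, -193.9, 39.0]
orientation: [0.225, 0.668, -0.226, 0.672]
wrist_force: [-1.0, 0.1, 5.8]
grip_width: 8.4
time_s: 16.3
ee_pos: [444.3, -193.8, 103.8]
orientation: [0.225, 0.668, -0.226, 0.672]
wrist_force: [0.1, 1.1, -2.0]
grip_width: 7.9
t 16.4 pos [ 444.7 -194.   103.7] q [-0.46  0.05  2.15 -0.    0.93  0.19] F [ 1.5  0.6 -1.8] w 7.9
xt [ 0.007 -0.004 -1.   ] zt [ 0.797 -0.604  0.008]
turn(tool) [-0.506 -1.503  0.509] world d [ -2.7   1.  -67.7] shift now-axes [67.7 -0.9 -3.3] shift after turn [ -2.7   1.  -67.7]
```

View pics/w11.png

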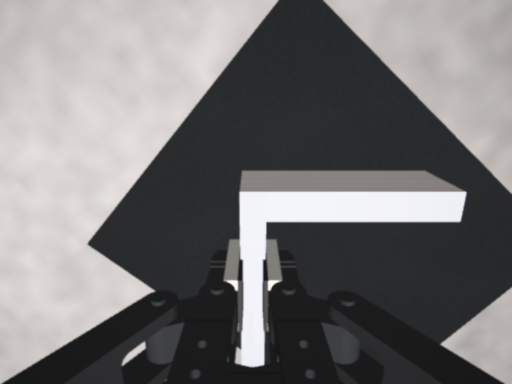

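View pics/s11c.png

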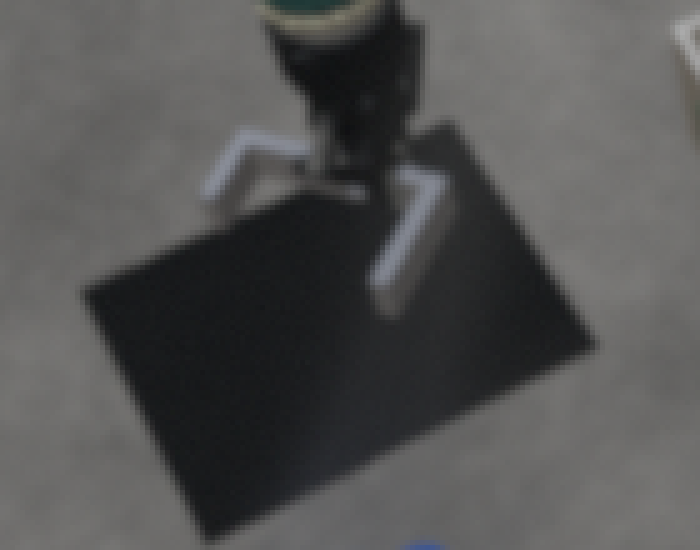

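```bash
python3 -m jog '{"offset":[[-20,0,0],[-35,0,0],[-35,0,0],[-25,0,0],[0,0,0]],"dr":[[0,0,0],[0,0,0],[0,0,0],[0,0,0],[-0.12,0,0]],"gripper":[-1,-1,-1,-1,-1]}'
python3 -m jog '{"offset":[[0,0,0],[0,0,0],[0,0,0],[0,0,0],[0,0,0]],"dr":[[-0.138,0,0],[-0.138,0,0],[-0.138,0,0],[-0.138,0,0],[-0.12,0,0]],"gripper":[-1,-1,-1,-1,-1]}'
python3 - <<'E'
from h import *
t=ch2w(25,32,220);print(t)
plan(t,Rt([0,0,-1],-CY))
E
```

```text
time_s: 16.9
ee_pos: [445.2, -194.2, 220.4]
orientation: [0.183, 0.679, -0.185, 0.686]
wrist_force: [-0.1, -0.8, -2.3]
grip_width: 8.1
time_s: 17.4
ee_pos: [442.3, -192.8, 215.3]
orientation: [-0.053, 0.705, 0.052, 0.705]
wrist_force: [0.3, 0.6, -3.3]
grip_width: 7.9
[448.80317979 140.32579769 220.        ]
t 17.4 pos [ 442.3 -192.8  215.3] q [-0.46 -0.08  2.05 -0.    1.16 -0.61] F [ 0.3  0.6 -3.3] w 7.9
xt [ 0.001 -0.001 -1.   ] zt [0.989 0.148 0.001]
turn(tool) [0.012 0.001 0.001] world d [  6.5 333.1   4.7] shift now-axes [ -5.1 328.4  55.7] shift after turn [ -4.7 329.1  51.7]
```

```bash
python3 -m jog '{"offset":[[-4,25,4],[0,40,6],[0,40,6],[0,40,6],[0,40,6]],"dr":[[0.012,0,0],[0,0,0],[0,0,0],[0,0,0],[0,0,0]],"gripper":[-1,-1,-1,-1,-1]}'
python3 -m jog '{"offset":[[0,40,6],[0,40,6],[0,35,6],[0,20,4],[0,9,2]],"dr":[[0,0,0],[0,0,0],[0,0,0],[0,0,0],[0,0,0]],"gripper":[-1,-1,-1,-1,-1]}'
python3 - <<'E'
from h import *
c=grab('wrist','w12.png'); c=grab('top','t12.png'); cv2.imwrite('pics/t12c.png',cv2.resize(cv2.imread('pics/t12.png')[160:300,170:340],(680,560),interpolation=3))
t=ch2w(25,32,43)
plan(t,Rt([0,0,-1],-CY))
E
```

```text
time_s: 17.9
ee_pos: [445.3, -4.6, 219.1]
orientation: [-0.047, 0.705, 0.045, 0.706]
wrist_force: [0.3, -0.0, -1.5]
grip_width: 8.1
time_s: 18.4
ee_pos: [450.5, 141.5, 218.8]
orientation: [-0.048, 0.705, 0.046, 0.706]
wrist_force: [0.5, -1.1, -2.1]
grip_width: 7.3
t 18.5 pos [450.8 140.4 219.1] q [ 0.25 -0.1   2.07 -0.    1.17  0.12] F [-0.2 -1.1 -1.6] w 8.1
xt [ 0.002 -0.003 -1.   ] zt [0.991 0.133 0.001]
turn(tool) [-0.003  0.001  0.003] world d [-2.000e+00 -1.000e-01 -1.761e+02] shift now-axes [176.1   0.7  -2.2] shift after turn [176.1   0.2  -2. ]
```

View pics/t12c.png

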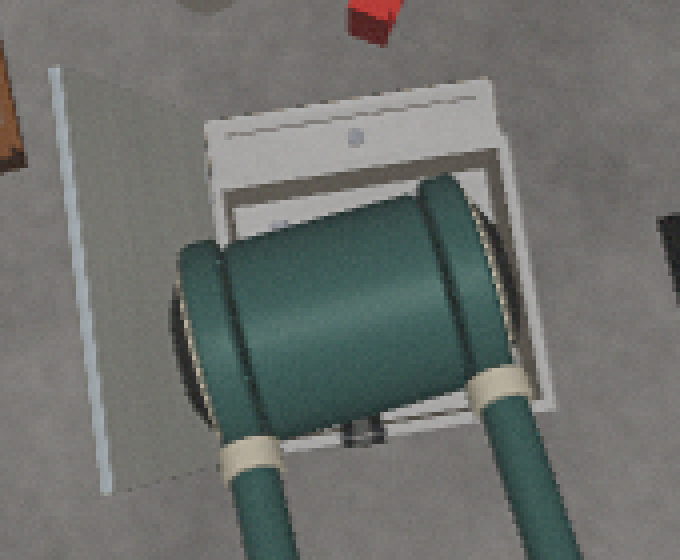

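View pics/w12.png

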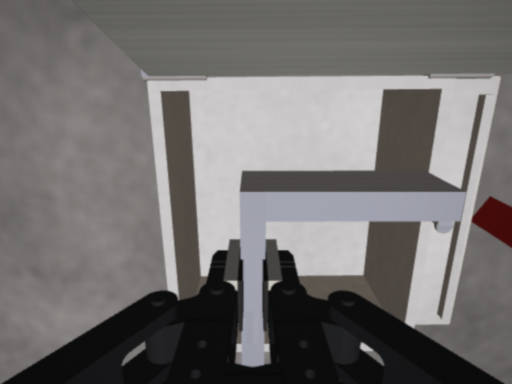

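Run:
```python
from h import *
for n in ('top','scene'):
    c=grab(n); P=pts(c); px=c['pixels'].astype(int)
    hs=cv2.cvtColor(c['pixels'],cv2.COLOR_RGB2HSV)
    m=(hs[...,0]>70)&(hs[...,0]<100)&(hs[...,1]>70)&(P[...,2]>150)&(P[...,0]>250)
    p=P[m];q=(p-C0)@np.stack([CX,CY,[0,0,1]],1)
    print(n,len(q)); 
    for z0 in range(200,640,40):
        s=q[(q[:,2]>=z0)&(q[:,2]<z0+40)]
        if len(s)>10: print(z0,len(s),np.percentile(s[:,0],[1,99]).round(),np.percentile(s[:,1],[1,99]).round())
```

```text
top 6847
520 90 [-18.  73.] [-10.  74.]
560 3411 [-40.  80.] [ -3. 143.]
600 408 [-50.  65.] [146. 220.]
scene 2522
400 302 [-12.  46.] [-10.  26.]
440 308 [-11.  48.] [-10.  25.]
480 282 [-24.  57.] [-13.  16.]
520 533 [-25.  81.] [-21.   1.]
560 1067 [-50.  80.] [-13. 175.]
```

```bash
python3 -m jog '{"offset":[[20,0,-2],[35,0,0],[35,0,0],[30,0,0],[20,0,0]],"dr":[[0,0,0],[0,0,0],[0,0,0],[0,0,0],[0,0,0]],"gripper":[-1,-1,-1,-1,-1]}'
python3 -m jog '{"offset":[[12,0,0],[8,0,0],[5,0,0],[3,0,0],[0,0,0]],"dr":[[0,0,0],[0,0,0],[0,0,0],[0,0,0],[0,0,0]],"gripper":[-1,-1,-1,-1,-1]}'
python3 - <<'E'
from h import *
t=ch2w(25,32,43)
plan(t,Rt([0,0,-1],-CY))
E
```

```text
time_s: 19.1
ee_pos: [448.3, 137.3, 77.6]
orientation: [-0.047, 0.706, 0.044, 0.706]
wrist_force: [0.3, -0.9, -1.9]
grip_width: 7.9
time_s: 19.6
ee_pos: [451.6, 139.5, 53.2]
orientation: [-0.047, 0.703, 0.046, 0.708]
wrist_force: [1.7, 0.1, -1.3]
grip_width: 7.9
t 19.6 pos [451.6 139.5  53.2] q [ 0.25  0.11  2.21 -0.    0.82  0.12] F [ 1.7  0.1 -1.3] w 7.9
xt [ 0.007 -0.002 -1.   ] zt [0.991 0.131 0.006]
turn(tool) [-0.005  0.006  0.002] world d [ -2.8   0.8 -10.2] shift now-axes [10.1  1.2 -2.7] shift after turn [10.2  1.2 -2.7]
```

```bash
python3 -m jog '{"offset":[[3,0,0],[3,0,0],[2,0,0],[1,0,0],[0,0,0]],"dr":[[0,0,0],[0,0,0],[0,0,0],[0,0,0],[0,0,0]],"gripper":[-1,-1,-1,-1,-1]}'
python3 -m jog '{"offset":[[0.7,0,0],[0.7,0,0],[0.7,0,0],[0,0,0],[0,0,0]],"dr":[[0,0,0],[0,0,0],[0,0,0],[0,0,0],[0,0,0]],"gripper":[-1,-1,-1,-1,-1]}'
```

```text
time_s: 20.1
ee_pos: [456.0, 140.7, 46.2]
orientation: [-0.047, 0.7, 0.046, 0.711]
wrist_force: [11.5, 1.9, -1.7]
grip_width: 7.9
time_s: 20.6
ee_pos: [456.0, 140.6, 44.1]
orientation: [-0.047, 0.7, 0.046, 0.711]
wrist_force: [10.8, 1.9, -1.0]
grip_width: 8.1
```

```bash
python3 -m jog '{"offset":[[-3,0,3],[0,0,4],[0,0,4],[0,0,3],[0,0,0]],"dr":[[0,0,0],[0,0,0],[0,0,0],[0,0,0],[0,0,0]],"gripper":[-1,-1,-1,-1,-1]}'
python3 - <<'E'
from h import *
t=ch2w(25,20,43)
c=grab('wrist','w13.png')
plan(t,Rt([0,0,-1],-CY))
E
```

```text
time_s: 21.1
ee_pos: [463.8, 141.0, 43.7]
orientation: [-0.047, 0.705, 0.045, 0.706]
wrist_force: [-0.5, 0.2, -1.5]
grip_width: 7.8
t 21.15 pos [463.5 140.9  43.6] q [ 0.25  0.15  2.19 -0.    0.81  0.12] F [-0.2 -0.3 -2.4] w 7.8
xt [ 0.002 -0.002 -1.   ] zt [0.991 0.131 0.002]
turn(tool) [-0.005  0.002  0.003] world d [-2.8  1.  -0.6] shift now-axes [ 0.6  1.4 -2.7] shift after turn [ 0.6  1.4 -2.7]
```

View pics/w13.png

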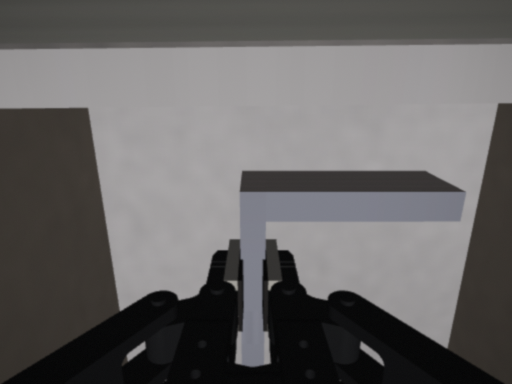

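```bash
python3 -m jog '{"offset":[[1,0,0],[1,0,0],[1,0,0],[0,0,0],[0,0,0]],"dr":[[0,0,0],[0,0,0],[0,0,0],[0,0,0],[0,0,0]],"gripper":[-1,-1,-1,-1,-1]}'
```

```text
time_s: 21.65
ee_pos: [463.6, 140.9, 43.0]
orientation: [-0.047, 0.705, 0.045, 0.706]
wrist_force: [-7.7, -2.1, 18.3]
grip_width: 7.8
```

```bash
python3 -m jog '{"offset":[[-1.5,0,0],[0,0,0],[0,0,0],[0,0,0],[0,0,0]],"dr":[[0,0,0],[0,0,0],[0,0,0],[0,0,0],[0,0,0]],"gripper":[-1,-0.8,-0.7,-0.6,-0.6]}' 20
python3 - <<'E'
from h import *
c=grab('wrist','w14.png')
plan(ch2w(25,20,43),Rt([0,0,-1],-CY))
E
```

```text
time_s: 22.15
ee_pos: [463.9, 141.0, 42.3]
orientation: [-0.047, 0.704, 0.045, 0.707]
wrist_force: [-0.0, -0.3, -0.6]
grip_width: 16.8
t 22.2 pos [463.8 141.   42.3] q [ 0.25  0.15  2.19 -0.    0.8   0.12] F [-0.  -0.2 -0.3] w 17.3
xt [ 0.003 -0.002 -1.   ] zt [0.991 0.131 0.003]
turn(tool) [-0.005  0.003  0.003] world d [-3.2  0.9  0.7] shift now-axes [-0.7  1.3 -3. ] shift after turn [-0.7  1.4 -3. ]
```

View pics/w14.png

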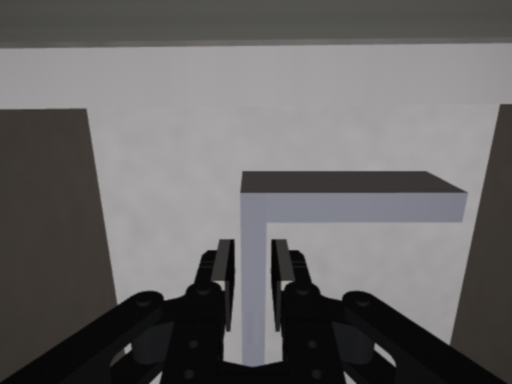

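```bash
python3 -m jog '{"offset":[[-10,0,0],[-30,0,0],[-45,0,0],[-48,0,0],[-48,0,0]],"dr":[[0,0,0],[0,0,0],[0,0,0],[0,0,0],[0,0,0]],"gripper":[-0.6,-0.6,-0.6,-0.6,-1]}'
python3 -m jog '{"offset":[[-48,0,0],[-48,0,0],[-48,0,0],[-35,0,0],[0,0,0]],"dr":[[0,0,0],[0,0,0],[0,0,0],[0,0,0],[0,0,0]],"gripper":[-1,-1,-1,-1,-1]}'
python3 - <<'E'
from h import *
for n in ('wrist','scene'):
    c=grab(n,n[0]+'15.png');P=pts(c)
    q=(P-C0)@np.stack([CX,CY,[0,0,1]],1)
    m=(q[...,2]>25)&(q[...,2]<55)&(abs(q[...,0])<92)&(abs(q[...,1])<82)
    p=q[m]; print(n,len(p), np.median(p[:,2]), cv2.minAreaRect(p[:,:2].astype(np.float32)))
    m=(q[...,2]>5)&(q[...,2]<15)&(abs(q[...,0])<92)&(abs(q[...,1])<82)
    print('floor z',np.median(q[m][:,2]))
    m=(q[...,0]>95)&(q[...,0]<240)&(q[...,2]>250)&(q[...,2]<350)&(abs(q[...,1])<140)&(P[...,2]<330)
    print('lid top', len(q[m]), np.percentile(q[m],99,axis=0), np.percentile(q[m],1,axis=0))
plan(ch2w(240,0,405),Rt([0,0,-1],-CY))
E
```

```text
time_s: 22.7
ee_pos: [462.8, 141.3, 225.8]
orientation: [-0.047, 0.704, 0.045, 0.707]
wrist_force: [1.9, 0.7, 0.5]
grip_width: 4.2
time_s: 23.2
ee_pos: [464.7, 142.4, 410.5]
orientation: [-0.046, 0.7, 0.046, 0.711]
wrist_force: [0.7, -0.9, 0.7]
grip_width: -0.2
wrist 1391 38.76413476335853 ((-7.337932586669922, -21.424392700195312), (83.86820983886719, 140.07489013671875), 89.29096221923828)
floor z 6.85992373450722
lid top 6038 [154.22898237  92.60129088 274.86169649] [ 147.06380062 -137.58962349  250.27394602]
scene 295 36.388694602207806 ((-7.070568084716797, 19.50070571899414), (124.32539367675781, 143.69863891601562), 86.91940307617188)
floor z 7.677613598370044
lid top 1190 [173.08657432  91.12778226 316.7820087 ] [ 146.61245509 -138.36187387  250.94223014]
t 23.3 pos [462.9 141.9 404.2] q [ 0.25 -0.16  1.79 -0.    1.51  0.12] F [ 0.3  1.3 -0.6] w 0.2
xt [ 0.006 -0.001 -1.   ] zt [0.991 0.131 0.006]
turn(tool) [-0.005  0.006  0.002] world d [-11.5 215.8   0.8] shift now-axes [ -1.2 215.4  16.8] shift after turn [ -0.8 215.4  17.9]
```

View pics/w15.png

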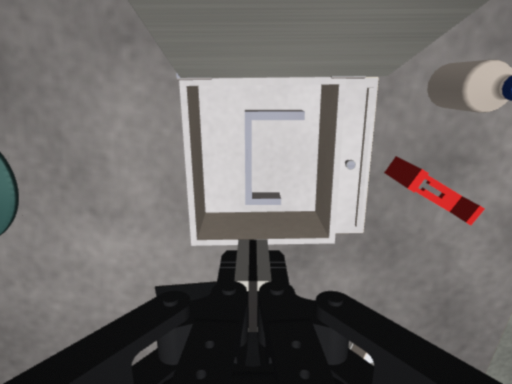

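View pics/s15.png

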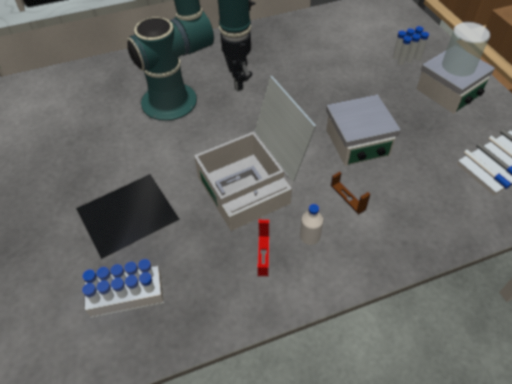

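```bash
python3 -m jog '{"offset":[[-2,25,10],[0,50,10],[0,50,10],[0,50,10],[0,40,8]],"dr":[[0,0,0],[0,0,0],[0,0,0],[0,0,0],[0,0,0]],"gripper":[-1,-1,-1,-1,-1]}'
python3 -m jog '{"offset":[[20,0,0],[30,0,0],[30,0,0],[15,0,0],[0,0,0]],"dr":[[0,0,0],[0,0,0],[0,0,0],[0,0,0],[0,0,0]],"gripper":[-1,-1,-1,-1,-1]}'
python3 - <<'E'
from h import *
s=ctrl.read_state();print(w2ch(s['ee_pos']))
c=grab('scene','s16.png'); cv2.imwrite('pics/s16c.png',cv2.resize(cv2.imread('pics/s16.png')[20:220,180:400],(660,600),interpolation=3))
plan(ch2w(75,-10,310),Rt([0,0,-1],-CY))
E
```

```text
time_s: 23.8
ee_pos: [480.9, 360.2, 401.2]
orientation: [-0.048, 0.706, 0.045, 0.705]
wrist_force: [0.1, -1.6, 0.4]
grip_width: -0.3
time_s: 24.3
ee_pos: [480.2, 356.6, 304.2]
orientation: [-0.049, 0.707, 0.044, 0.704]
wrist_force: [0.5, -0.1, -0.7]
grip_width: 0.1
[235.04010475 -28.45802893 304.17511114]
t 24.35 pos [481.3 357.3 306.9] q [ 0.6   0.1   1.71 -0.    1.34  0.47] F [0.7 0.6 0.7] w -0.0
xt [-0.    -0.005 -1.   ] zt [ 0.991  0.13  -0.001]
turn(tool) [-0.005 -0.001  0.005] world d [   2.3 -161.7    3.1] shift now-axes [  -2.3 -160.7  -18.8] shift after turn [  -3.1 -160.5  -19.7]
```

View pics/s16c.png

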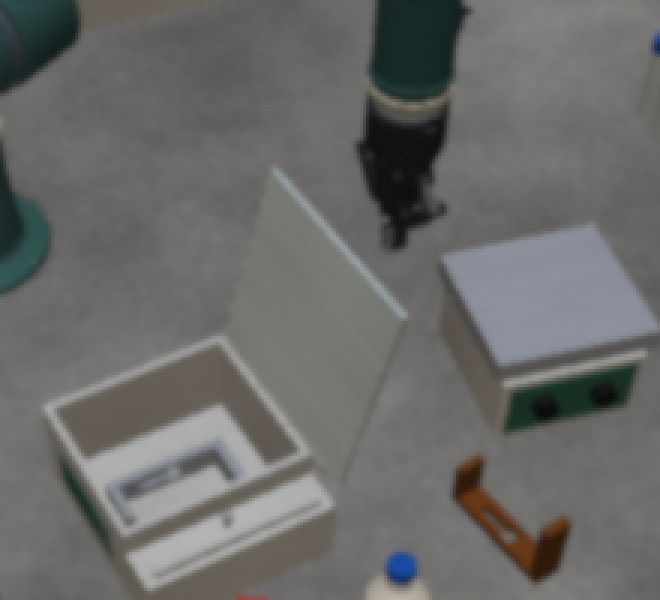

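```bash
python3 -m jog '{"offset":[[0,-15,0],[0,-15,0],[0,-10,0],[0,-10,0],[0,-10,0]],"dr":[[0,0,0],[0,0,0],[0,0,0],[0,0,0],[0,0,0]],"gripper":[-1,-1,-1,-1,-1]}'
python3 -m jog '{"offset":[[0,-12,0],[0,-12,0],[0,-12,0],[0,-12,0],[0,-12,0]],"dr":[[0,0,0],[0,0,0],[0,0,0],[0,0,0],[0,0,0]],"gripper":[-1,-1,-1,-1,-1]}'
python3 - <<'E'
from h import *
s=ctrl.read_state();print(w2ch(s['ee_pos']))
c=grab('scene','s17.png'); cv2.imwrite('pics/s17c.png',cv2.resize(cv2.imread('pics/s17.png')[20:220,180:400],(660,600),interpolation=3))
E
```

```text
time_s: 24.85
ee_pos: [490.7, 297.9, 310.4]
orientation: [-0.046, 0.704, 0.046, 0.707]
wrist_force: [0.4, 1.9, 0.4]
grip_width: 0.1
time_s: 25.35
ee_pos: [498.7, 238.6, 311.4]
orientation: [-0.047, 0.703, 0.046, 0.708]
wrist_force: [0.3, 1.0, 0.8]
grip_width: 0.1
[115.5830885  -30.72608114 311.40235797]
```

View pics/s17c.png

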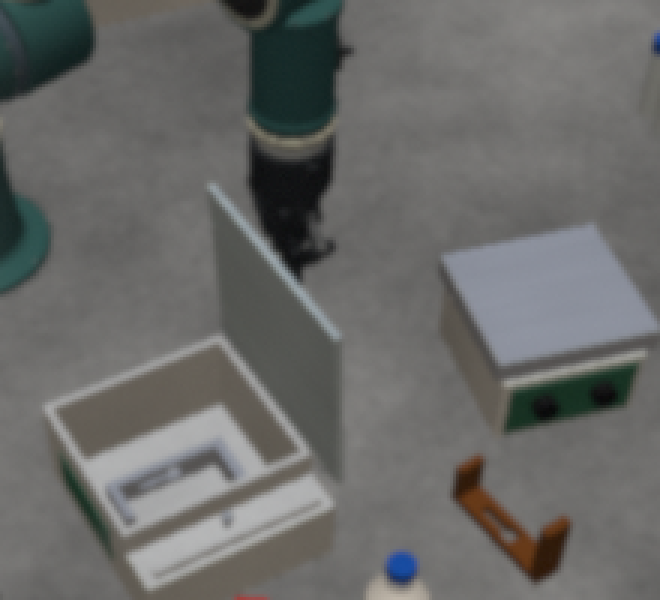

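Lid is near upright now, with light contact and the tips below its edge. Continue slowly.

```bash
python3 -m jog '{"offset":[[0,-11,0],[0,-11,0],[0,-11,0],[0,-11,0],[0,-8,0]],"dr":[[0,0,0],[0,0,0],[0,0,0],[0,0,0],[0,0,0]],"gripper":[-1,-1,-1,-1,-1]}'
python3 - <<'E'
from h import *
c=grab('scene','s18.png'); cv2.imwrite('pics/s18c.png',cv2.resize(cv2.imread('pics/s18.png')[20:220,180:400],(660,600),interpolation=3))
E
```

```text
time_s: 25.9
ee_pos: [504.7, 186.2, 309.2]
orientation: [-0.047, 0.705, 0.045, 0.706]
wrist_force: [-0.1, 0.0, 0.2]
grip_width: -0.2
```

View pics/s18c.png

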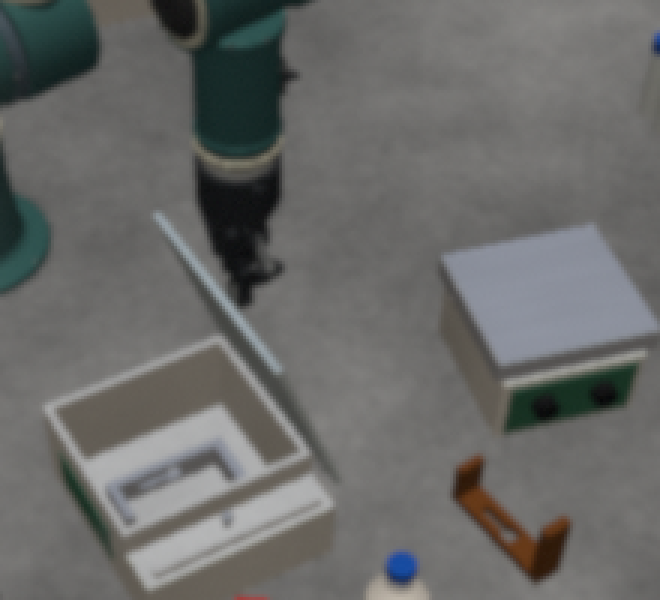

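Lid is past upright and sinking on its own; wait with the arm backing off upward.

```bash
for i in 1; do python3 -m jog '{"offset":[[-20,5,0],[-20,0,0],[-10,0,0],[0,0,0],[0,0,0]],"dr":[[0,0,0],[0,0,0],[0,0,0],[0,0,0],[0,0,0]],"gripper":[-1,-1,-1,-1,-1]}'; done
python3 -m jog '{"offset":[[0,0,0],[0,0,0],[0,0,0],[0,0,0],[0,0,0]],"dr":[[0,0,0],[0,0,0],[0,0,0],[0,0,0],[0,0,0]],"gripper":[-1,-1,-1,-1,-1]}'
python3 -m jog '{"offset":[[0,0,0],[0,0,0],[0,0,0],[0,0,0],[0,0,0]],"dr":[[0,0,0],[0,0,0],[0,0,0],[0,0,0],[0,0,0]],"gripper":[-1,-1,-1,-1,-1]}'
python3 -m jog '{"offset":[[0,0,0],[0,0,0],[0,0,0],[0,0,0],[0,0,0]],"dr":[[0,0,0],[0,0,0],[0,0,0],[0,0,0],[0,0,0]],"gripper":[-1,-1,-1,-1,-1]}'
python3 -m jog '{"offset":[[0,0,0],[0,0,0],[0,0,0],[0,0,0],[0,0,0]],"dr":[[0,0,0],[0,0,0],[0,0,0],[0,0,0],[0,0,0]],"gripper":[-1,-1,-1,-1,-1]}'
python3 -m jog '{"offset":[[0,0,0],[0,0,0],[0,0,0],[0,0,0],[0,0,0]],"dr":[[0,0,0],[0,0,0],[0,0,0],[0,0,0],[0,0,0]],"gripper":[-1,-1,-1,-1,-1]}'
python3 - <<'E'
from h import *
c=grab('scene','s19.png')
P=pts(c); q=(P-C0)@np.stack([CX,CY,[0,0,1]],1)
m=(q[...,0]>-100)&(q[...,0]<100)&(q[...,1]>-130)&(q[...,1]<90)&(q[...,2]<250)
A=np.c_[q[m][:,0],np.ones(m.sum())];k=np.linalg.lstsq(A,q[m][:,2],rcond=None)[0];print('slope',k,'median z',np.median(q[m][:,2]))
E
```

```text
time_s: 26.45
ee_pos: [503.8, 192.5, 359.0]
orientation: [-0.047, 0.705, 0.045, 0.707]
wrist_force: [-0.5, 0.7, -1.0]
grip_width: 0.2
time_s: 26.95
ee_pos: [503.9, 192.6, 359.3]
orientation: [-0.047, 0.705, 0.045, 0.707]
wrist_force: [0.3, -0.2, 0.2]
grip_width: -0.3
time_s: 27.45
ee_pos: [504.0, 192.6, 359.6]
orientation: [-0.047, 0.704, 0.045, 0.707]
wrist_force: [-0.8, 0.0, -0.4]
grip_width: -0.3
time_s: 27.95
ee_pos: [504.0, 192.6, 359.6]
orientation: [-0.047, 0.704, 0.045, 0.707]
wrist_force: [-0.2, -0.1, -0.2]
grip_width: 0.1
time_s: 28.45
ee_pos: [504.0, 192.6, 359.5]
orientation: [-0.047, 0.704, 0.045, 0.707]
wrist_force: [0.2, 0.5, -0.4]
grip_width: -0.1
time_s: 28.95
ee_pos: [503.9, 192.6, 359.5]
orientation: [-0.047, 0.704, 0.045, 0.707]
wrist_force: [0.8, -0.1, -0.1]
grip_width: -0.2
slope [-7.53305241e-04  1.15753299e+02] median z 115.98780145234866
```

View pics/s19.png

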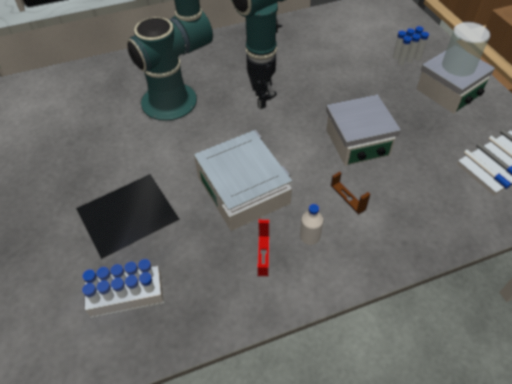

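```bash
python3 -m jog '{"offset":[[0,0,0],[0,0,0],[0,0,0],[0,0,0],[0,0,0]],"dr":[[0,0,0],[0,0,0],[0,0,0],[0,0,0],[0,0,0]],"gripper":[-1,-1,-1,-1,-1]}'
python3 - <<'E'
from h import *
c=grab('top'); P=pts(c); q=(P-C0)@np.stack([CX,CY,[0,0,1]],1)
m=(q[...,0]>-100)&(q[...,0]<0)&(q[...,1]>-130)&(q[...,1]<90)&(q[...,2]<180)
print(np.polyfit(q[m][:,0],q[m][:,2],1))
print(ctrl.job_done())
E
```

```text
time_s: 29.5
ee_pos: [503.9, 192.6, 359.5]
orientation: [-0.047, 0.704, 0.045, 0.707]
wrist_force: [-0.7, 0.0, 0.6]
grip_width: 0.1
[2.80721915e-03 1.18743227e+02]
the job is handed in; nothing more can be done
None
```

I finished the sequence and handed the job in at 29.5 s of the 72 s allowed; `ctrl.job_done()` gives no verdict.

I drew the stay back to its stop, eased it 5 mm and lifted it off the stud. I laid it on its side on the mat and let go, then took it again by the foot and set it on its side on the chest floor. I pushed the lid past upright with the closed fingers, and it sank shut on its own.

**Last checks**
- **Stay:** before the lid closed, the wrist camera put its middle at about chest x -7, y -21 mm. It was flat and level, its top about 31 mm above the floor, and let go. The scene camera put it about 40 mm away in y, but its outline was blurred with other surfaces, so I trusted the wrist camera. Both values are within limits.
- **Lid:** shut. The slope measured under 0.003 rad in the scene and top views, with its top 116 to 119 mm above the bench.
- **Robot:** standing clear of everything.
- **Bottle, rack and stirrer:** they look untouched in the last picture, but I did not measure how far they stand from where they started.

**Two things did not go to plan**
- While lowering into the chest, the gripper pressed the near wall with about 11 N. I shifted it away before releasing the stay.
- Setting the stay on the chest floor gave a brief push of about 18 N. Both are under the 40 N limit.

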